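# Hold the dispenser shutter open at the portion mark

### The arm

A 6-joint arm with a two-finger parallel gripper is mounted at the origin on the work surface. World frame = base frame: x ahead of the robot, y to its left, z up, the work surface at z = 0. Lengths are in mm, angles in degrees, forces in N, time in s.
With the tool pointing down it reaches from about 350 to 975 mm from the base axis. Payload 17.4 kg.
Tool frame: the origin (TCP) lies midway between the tips of the shut fingers; the grasp point (between the pads) lies tcp_to_grasp behind it (tcp_to_grasp is the distance from the TCP to the grasp point, in mm); z points along the fingers, y is the line along which they close (so a half turn about z gives the same grasp; the last joint's range is limited). The gripper opens to 85 mm and grips with 20 to 120 N. Pads are 22 mm wide; open, the fingers measure 114 mm over their backs; the gripper's body (76 mm by 85 mm) begins 54 mm behind the grasp point. The pads swing forward as they close: fully open they stand 13 mm farther back than shut.
Start: joints at [-66.165, 6.646, 82.598, -0, 90.757, -2.166], TCP at [295.901, -606.692, 231.303] pointing down, gripper open.
Joint ranges: [-162.19, 162.19], [-47.58, 125.68], [4.15, 143.07], [-65.23, 245.23], [0.69, 171.88], [-170.13, 170.13]. Speed limits (degrees/s): [108.29, 108.29, 127.2, 180, 180, 180].

### API

Orientations are given as a 3x3 rotation matrix whose columns are the frame's x, y, z axes.
In Python, from rig import * gives the robot as it stands.
- The arm moves only by the shell command python3 -m jog 'ROWS'. ROWS is JSON, a list of rows, each an object with "xyz": the shift along the world's x, y, z in mm, a list of three; "spin": the turn about the world's z in degrees; "gripper": the finger opening in mm, from 0 to 85.4. A call has 1 to 12 rows; each row is the pose to reach, as a shift and turn from the pose commanded when the call began; what a row does not reach only later rows make up. A row lasts 1/10 s, in which the tool goes at most 50 mm and 8.59 degrees, less where a joint would pass 70% of its speed; a pose out of reach is approached as far as the arm can. A call with a gripper value outside its range is refused whole. The fingers move at their own pace and stop on an object; the grip force is fixed at half the most. Time passes only in rows, so rows that repeat a pose let the fingers close. It gives the time, the measured TCP pose, the force, the opening and the grip force at its end, in the units of the state.
- state(): the state, without advancing time (a new reading comes with each control period).
- grab_frame(name): name is "scene" or "top" or "wrist"; returns the picture (420x560x3 uint8, blue, green, red); there is no depth.
- camera_model(name): a dict with "camera_matrix" (3x3 intrinsics, pixels), "R" (3x3) and "t" (3): a world point X has camera coordinates R X + t. Camera axes: x right, y down, z forward; pixel columns grow to the right and rows downward; lengths in mm; the calibration is good to about 2 mm. A picture is of the moment at which its call begins: read the wrist's pose just before it. camera_model takes no time and is no camera call; for the wrist camera it gives the pose at the moment of the call.
- job_done(): hands the job in; it is judged then, once.
The state is a dict: "clock": time; "joint_positions": joint angles; "joint_velocities": joint speeds; "joint_torque": joint torques, N m; "tcp_pos": TCP position; "eef_rot": TCP orientation; "ft_force": force on the tool from outside, world axes, zero at the start; "moment": the same for the moment, N m; "opening": finger opening in mm; "grasp_force": force on a finger pad.
Only numpy, scipy, OpenCV 4.12 (cv2) and the standard library are available. Lean on these libraries where they do the work, as an engineer would, in place of code of your own. Each camera call takes 0.05 s, during which the arm holds its last target. There are 200 camera calls.

### The job

Push the steel measuring cup in under the spout of the dry-goods dispenser, centred, until you feel it press on the stop bar at the back; then let go of it. Then pull the dispenser's sprung shutter out sideways by its upright tab until the tab's pointer is level with the marker clip on the rail, and finish holding it there: the spring shuts it if let go. Leave the mug, the jar and the phone alone.

Things in the scene. Friction and masses are not known exactly. Their poses are not given: they have to be found in the camera images.
- dispenser: Fixed dry-goods dispenser: green hopper (100 mm in x, 140 in y, top 299 mm up) on a steel housing (100 x 190, 113 to 135 mm up) on two posts (x 5 to 45, y +-75 to +-95 mm). Origin on the table under the hopper's centre. Its open front faces its -x; spout (40 mm wide, mouth 92 mm up) at x -20 mm, y 0. A gauge rail runs out to -y (x 30 to 44, to y -300 mm, top 125 mm up). The shutter slides to -y.
- stop: Dark steel stop bar fixed on the table between the dispenser's posts, 150 mm long (y), 24 high, 12 thick, at a different depth each time. Origin at the foot of the middle of its front face, which the cup meets; axes parallel to the dispenser's, x away from the open front. The cup is home when its wall presses on this face, within 13 mm of the bar's middle.
- cup: Loose steel measuring cup, about 0.1 to 0.2 kg, 70 mm across, 60 mm high, origin at the centre of its underside. A flat straight handle runs along its -x from the wall to 125 mm from the centre, 14 mm wide, 9 mm thick, its mid-height 45 mm up. A push of 2 to 10 N against the stop is enough.
- cup_center (a point): Centre of the cup, half-way up (30 mm above its underside); axes as the cup's.
- cup_handle (a point): Grasp point on the cup's handle, 95 mm from the cup's centre along its -x, 45 mm up.
- shutter (a joint): How far the shutter is pulled out, 0 (shut) to 0.09 m (its end). The spring pulls it shut with about 3 N when shut, growing by 0.8 N per 10 mm (about 9 N at 70 mm).
- tab (a point): Place to grip on the shutter's black upright tab, 155 mm up. The tab is a plate 12 mm thick in y (it is pulled to -y), 40 mm wide in x, from 122 to 180 mm up. A flat strip at 125 mm joins it to the dispenser on its +y side. 114 mm lie free between tab and hopper when shut. Axes as the dispenser's.
- pointer (a point): Point near the tip of the thin steel pointer (4 mm wide, 151 mm up) that sticks out of the tab to +x, 48 mm from the tab's centre and in line with the tab's middle in y. It moves with the shutter and passes just above the marker clip. Axes as the dispenser's.
- mark_tip (a point): Top of the 4 mm wide fin on the black marker clip (22 mm in x, 12 mm in y) fixed on the gauge rail, 147 mm up, 35 to 70 mm further out than the pointer of the shut shutter. The pointer is at the mark when both have the same y in this point's axes (parallel to the dispenser's).
- mug: White mug, 76 mm across, 90 mm high, a bystander. Origin at the centre of its underside.
- jar: Glass jar with a steel cap, 70 mm across, 110 mm high, a bystander. Origin at the centre of its underside.
- phone: Grey phone lying flat, 75 x 150 x 9 mm, a bystander. Origin at the centre of its underside.
Not all that is in view belongs to the job. Several things look just like the stop: the one meant starts nearest to the robot's base.

How it is judged:
By the outcome, as a careful person would: the job done as asked, in the order asked, and still so for the second after the job is handed in, while the arm keeps its last pose, push and grip.
It also fails if it takes over 58 s, if anything falls off the work surface, if the arm or the gripper's body presses on something with over 40 N, if the wrist force passes 120 N, or if a joint passes its speed limit or range.

## Working session

There is one attempt and no reset: what is moved stays moved. The work goes in short steps, Python scripts to look and compute and a shell command to move; the robot and the scene stay as the last step left them, time stands still between calls to the robot, and variables do not carry over. Pictures are saved under pics/ and viewed, at most 10 in all, crops included, and the job is handed in when it is done.

```bash
mkdir -p pics; python3 - <<'E'
from rig import *
import cv2,json
s=state();print({k:s[k] for k in('clock','tcp_pos','eef_rot','ft_force','opening')}); print([k for k in globals() if 'grasp' in k.lower()], globals().get('tcp_to_grasp'))
for n in('scene','top'):
    cv2.imwrite(f'pics/{n}0.png',grab_frame(n)); c=camera_model(n);print(n,c)
E
```

```text
{'clock': 0.0, 'tcp_pos': array([ 295.81142701, -606.51456445,  230.54210226]), 'eef_rot': array([[ 8.98787263e-01,  4.38384815e-01, -4.56960530e-04],
       [ 4.38385049e-01, -8.98786608e-01,  1.08778715e-03],
       [ 6.61593638e-05, -1.17801390e-03, -9.99999304e-01]]), 'ft_force': array([ 0.2038056 ,  0.96974618, -0.1460125 ]), 'opening': 85.17662241606047}
['tcp_to_grasp'] 18.700000000000003
scene {'camera_matrix': array([[473.32711044,   0.        , 280.28960511],
       [  0.        , 473.32711044, 203.39256858],
       [  0.        ,   0.        ,   1.        ]]), 'R': array([[-0.16900371,  0.98558631, -0.00757454],
       [ 0.62003935,  0.10034128, -0.77812778],
       [-0.76615204, -0.136203  , -0.62806034]]), 't': array([ 100.10915389, -310.0862335 , 1621.27812923])}
top {'camera_matrix': array([[457.83798429,   0.        , 275.62304303],
       [  0.        , 457.83798429, 208.11437855],
       [  0.        ,   0.        ,   1.        ]]), 'R': array([[ 5.34807575e-04, -9.99909295e-01, -1.34579124e-02],
       [-9.91538728e-01,  1.21673912e-03, -1.29805510e-01],
       [ 1.29810110e-01,  1.34134623e-02, -9.91448140e-01]]), 't': array([  14.78367981,  631.9643582 , 1260.96144074])}
```

View pics/scene0.png

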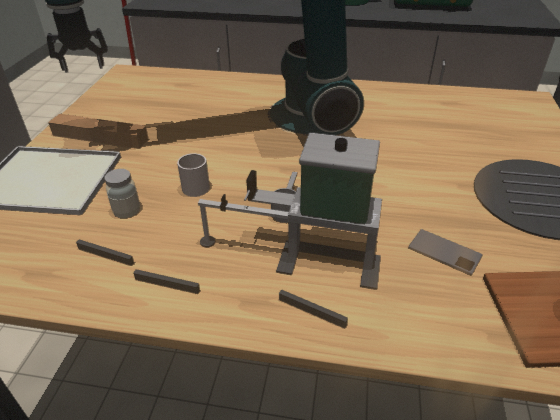

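View pics/top0.png

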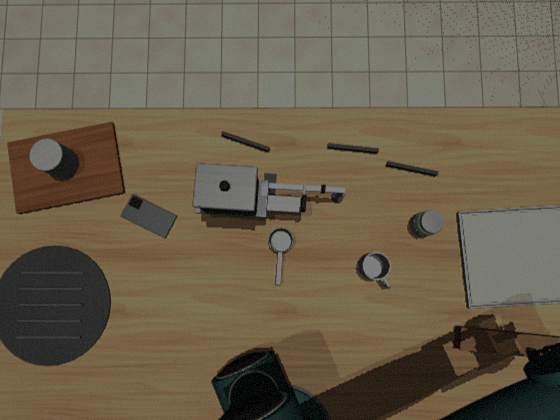

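The scene view shows the dispenser at (335,190), shutter tab at (252,183) and clip at (223,202). In the top view the cup is at (281,240), its handle end at (279,283), the hopper top at (226,188) and the clip at (323,188). I'll enlarge both.

```bash
cat > h.py <<'E'
import numpy as np, cv2
from rig import *
def ray(n,uv,c=None):
    c=c or camera_model(n); d=c['R'].T@np.linalg.inv(c['camera_matrix'])@np.array([*uv,1.]); return -c['R'].T@c['t'],d
def onz(n,uv,z,c=None):
    o,d=ray(n,uv,c); return o+d*(z-o[2])/d[2]
def proj(n,X,c=None):
    c=c or camera_model(n); p=c['camera_matrix']@(c['R']@np.array(X,float)+c['t']); return p[:2]/p[2]
def crop(src,x0,y0,w,h,k,out,gain=1.8):
    im=src if not isinstance(src,str) else cv2.imread(src)
    im=cv2.resize(im[y0:y0+h,x0:x0+w],None,fx=k,fy=k,interpolation=cv2.INTER_CUBIC)
    cv2.imwrite(out,np.clip(im.astype(float)*gain,0,255).astype(np.uint8))
E
python3 - <<'E'
from h import *
crop('pics/top0.png',185,150,180,140,4,'pics/topc.png',2)
crop('pics/scene0.png',180,120,220,170,3.6,'pics/scenec.png',1.8) if 0 else crop('pics/scene0.png',180,130,200,150,4,'pics/scenec.png',1.8)
E
```

```text
(no output)
```

View pics/topc.png

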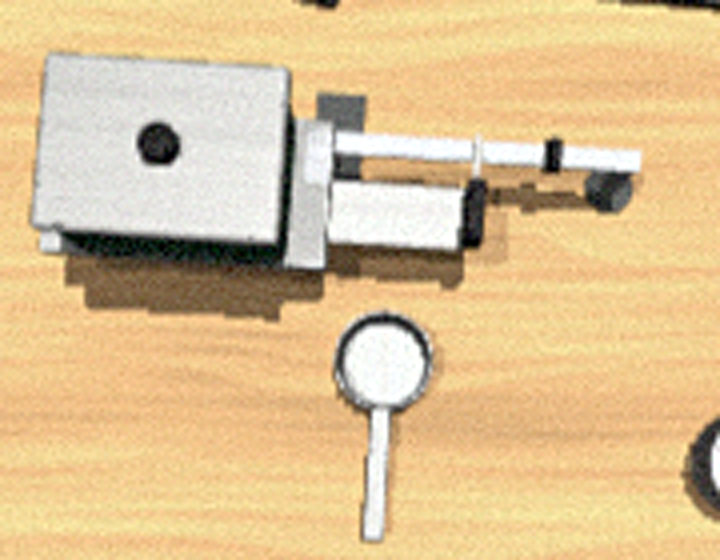

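View pics/scenec.png

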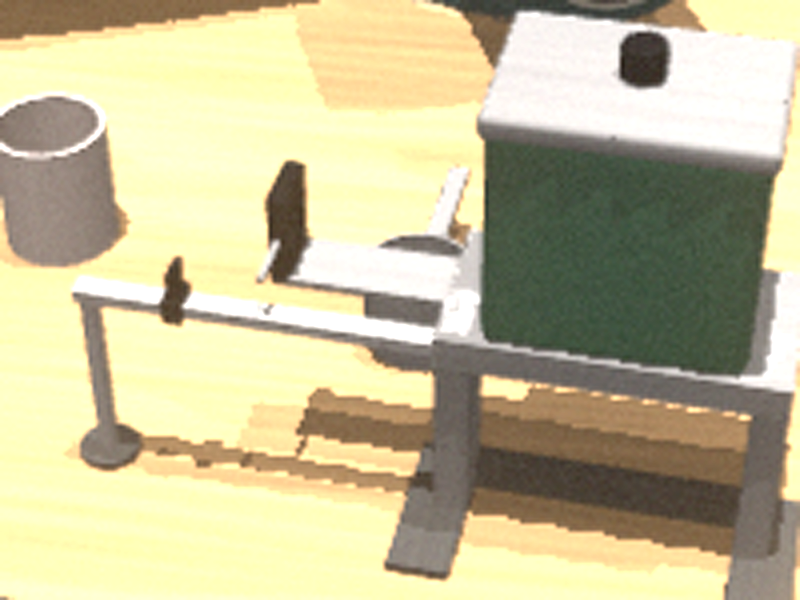

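The top crop shows the hopper lid corners, pointer (478,137), clip fin (553,155), cup rim centre (384,361) and handle end (373,538). The scene crop shows a dark band, probably the bar, between the posts at (480..740, 450..525).

```bash
python3 - <<'E'
from h import *
np.set_printoptions(precision=1,suppress=True)
T=lambda u,v:(185+(u-1.5)/4,150+(v-1.5)/4)
S=lambda u,v:(180+(u-1.5)/4,130+(v-1.5)/4)
L=[onz('top',T(*p),299) for p in((47,55),(290,68),(278,243),(33,228))]
print('lid',*L,'mean',np.mean(L,0)); 
a=L[0]+L[1]-L[2]-L[3];print('yaw',np.degrees(np.arctan2(a[1],a[0])), 'y-edge', np.degrees(np.arctan2(*((L[0]+L[3]-L[1]-L[2])[[0,1]]*[-1,1]))),np.linalg.norm(L[0]-L[1]),np.linalg.norm(L[0]-L[3]))
print('lid corners scene',[onz('scene',S(*p),299) for p in((513,15),(795,45),(775,160),(482,128))])
for n,p,z in(('rim',(384,361),60),('rimL',(336,361),60),('rimR',(433,361),60),('hend',(373,538),45),('hstart',(379,408),45),('ptr',(478,137),151),('ptr2',(479,165),151),('fin',(553,155),147),('railend',(640,160),125),('railst',(340,143),125),('tabtop far',(480,180),180),('tabnear',(474,248),180)): print(n,onz('top',T(*p),z))
for n,p,z in(('ptr',(262,278),151),('ptrroot',(278,245),151),('fin',(178,260),147),('tabtopA',(302,163),180),('handle end',(460,170),45),('post L foot',(440,520),0)): print('s',n,onz('scene',S(*p),z))
im=cv2.imread('pics/scene0.png')
for x in (310,330,350): print(x,[tuple(im[y,x]) and int(im[y,x].mean()) for y in range(215,272)])
E
```

```text
lid [702.8 194.3 299. ] [694.7  53.8 299. ] [593.1  60.  299. ] [601.9 200.  299. ] mean [648.1 127.  299. ]
yaw -3.37170926736154 y-edge -3.4284103556922427 140.79495414579628 101.02676298926706
lid corners scene [array([642.2,  66. , 299. ]), array([648.9, 203. , 299. ]), array([747.8, 195.4, 299. ]), array([743.2,  64.5, 299. ])]
rim [540.5   0.4  60. ]
rimL [540.5  33.7  60. ]
rimR [540.5 -33.6  60. ]
hend [418.7   8.2  45. ]
hstart [508.6   3.9  45. ]
ptr [681.5 -61.5 151. ]
ptr2 [662.9 -62.  151. ]
fin [ 670.2 -110.8  147. ]
railend [ 670.5 -170.7  125. ]
railst [682.4  29.5 125. ]
tabtop far [648.4 -61.1 180. ]
tabnear [604.8 -57.  180. ]
s ptr [684.5 -59.2 151. ]
s ptrroot [654.8 -57.1 151. ]
s fin [ 671.5 -109.2  147. ]
s tabtopA [616.9 -50.6 180. ]
s handle end [419.7   9.8  45. ]
s post L foot [700.4  40.1  -0. ]
310 [37, 57, 109, 65, 55, 55, 56, 56, 56, 66, 117, 147, 148, 146, 133, 75, 76, 75, 75, 72, 56, 57, 54, 56, 58, 56, 55, 54, 35, 35, 37, 42, 34, 36, 37, 34, 36, 36, 40, 55, 54, 52, 57, 57, 57, 68, 122, 125, 125, 126, 124, 120, 122, 127, 150, 153, 153]
330 [40, 41, 37, 35, 58, 113, 61, 56, 58, 57, 56, 55, 61, 89, 72, 75, 75, 71, 73, 75, 72, 74, 73, 51, 52, 52, 55, 56, 53, 52, 51, 34, 38, 36, 38, 33, 34, 34, 32, 35, 32, 44, 52, 53, 55, 56, 58, 69, 117, 122, 124, 124, 126, 121, 120, 126, 149]
350 [38, 41, 36, 39, 38, 40, 35, 59, 114, 62, 57, 60, 57, 57, 59, 57, 89, 76, 76, 74, 75, 75, 76, 74, 76, 75, 51, 52, 55, 57, 57, 52, 54, 53, 41, 32, 34, 35, 34, 37, 41, 35, 34, 34, 41, 56, 55, 52, 58, 58, 56, 67, 124, 125, 127, 122, 126]
```

```bash
python3 - <<'E'
from h import *
np.set_printoptions(precision=1,suppress=True)
T=lambda u,v:(185+(u-1.5)/4,150+(v-1.5)/4)
S=lambda u,v:(180+(u-1.5)/4,130+(v-1.5)/4)
def tri(a,b):
    (o,d),(p,e)=ray('top',a),ray('scene',b); s=np.linalg.lstsq(np.c_[d,-e],p-o,rcond=None)[0]; return (o+d*s[0]+p+e*s[1])/2, np.linalg.norm(o+d*s[0]-p-e*s[1])
L=[tri(T(*a),S(*b)) for a,b in(((47,55),(775,160)),((290,68),(482,128)),((278,243),(513,15)),((33,228),(795,45)))]
for l in L: print(l)
c=np.mean([l[0] for l in L],0);print(c)
print('ptr',tri(T(478,137),S(262,278)),'fin',tri(T(553,155),S(178,260)))
for x,a,b in((310,242.7,253.5),(330,245.7,256.3),(350,248.7,259.3)): print('bar', 'front top',onz('scene',(x,a),24),'back bottom',onz('scene',(x,b),0))
y=np.radians(-3.4);R=np.array([[np.cos(y),-np.sin(y)],[np.sin(y),np.cos(y)]])
z=c[2]; 
for P in((682.5,-60.5),(671,-110),(540.5,.4),(418.9,8.8)): print(P,'disp',R.T@(np.array(P)-c[:2]))
E
```

```text
(array([708.9, 198.5, 272.7]), np.float64(1.6810937227644314))
(array([700.9,  57.3, 270.2]), np.float64(3.8802363675509186))
(array([596.5,  61.4, 272. ]), np.float64(0.6091782345157172))
(array([605.4, 205.5, 273. ]), np.float64(0.608760083031692))
[652.9 130.7 272. ]
ptr (array([681.8, -60.8, 148.7]), np.float64(1.6968633843022047)) fin (array([ 670.2, -110.3,  145.9]), np.float64(1.199222878737169))
bar front top [662.7  81.5  24. ] back bottom [673.4  83.6   0. ]
bar front top [665.1 127.7  24. ] back bottom [674.9 129.9   0. ]
bar front top [667.6 173.1  24. ] back bottom [677.1 175.7   0. ]
(682.5, -60.5) disp [  40.9 -189.1]
(671, -110) disp [  32.3 -239.2]
(540.5, 0.4) disp [-104.5 -136.7]
(418.9, 8.8) disp [-226.4 -135.5]
```

Dispenser origin is about (653,130), yaw about −3.3°. The bar's front face is about 12 mm behind the origin, and the cup is at (540.5,0.4), yaw about −4°. The sizes match those given. Now to go above the handle.

```bash
python3 -m jog '[{"xyz":[6,25,0],"spin":-4},{"xyz":[16,70,0],"spin":-10},{"xyz":[27,115,0],"spin":-16},{"xyz":[38,162,0],"spin":-22},{"xyz":[49,209,0],"spin":-27},{"xyz":[60,256,0],"spin":-30},{"xyz":[71,303,0],"spin":-30,"gripper":50},{"xyz":[82,350,0],"spin":-30,"gripper":50},{"xyz":[93,397,0],"spin":-30,"gripper":50},{"xyz":[104,444,0],"spin":-30,"gripper":50},{"xyz":[115,490,0],"spin":-30,"gripper":50},{"xyz":[126,535,0],"spin":-30,"gripper":50}]'
python3 -m jog '[{"xyz":[10,40,-20],"gripper":50},{"xyz":[19,75,-60],"gripper":50},{"xyz":[19,79,-90],"gripper":50},{"xyz":[19,79,-90],"gripper":50},{"xyz":[19,79,-90],"gripper":50}]'
python3 - <<'E'
from h import *
s=state();print(s['clock'],s['tcp_pos'],s['eef_rot'][:,1],s['opening'],s['ft_force'])
c=camera_model('wrist');im=grab_frame('wrist');cv2.imwrite('pics/w1.png',im)
print(proj('wrist',(540.5,.4,60),c),proj('wrist',(418.9,8.8,45),c)); np.savez('w1.npz',**c)
E
```

```text
0.1 [ 295.81857047 -606.53961856  230.63346805] [ 0.43834128 -0.89880803 -0.00102438] 85.21282530409984 [ 0.57626081 -0.66317183  0.58444549]
[-486.1194256  -642.66905479] [-408.58247777 -330.26108393]validation failed for argument at $[0]...
validation failed for argument at $[0]...
```

View pics/w1.png

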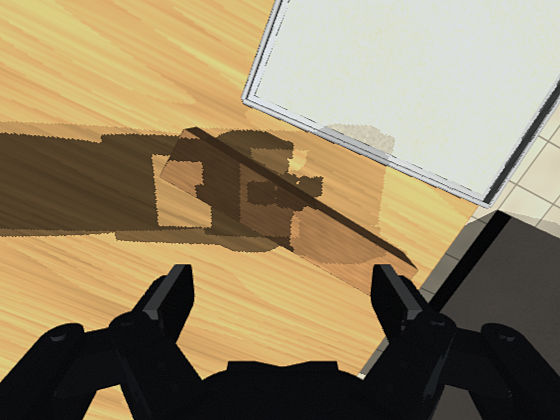

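The rows were refused because each one needs all the keys. The wrist picture shows only the tray and the fingers, since the arm hasn't moved.

```bash
python3 -m jog '[{"xyz":[6,25,0],"spin":-4,"gripper":50},{"xyz":[16,70,0],"spin":-10,"gripper":50},{"xyz":[27,115,0],"spin":-16,"gripper":50},{"xyz":[38,162,0],"spin":-22,"gripper":50},{"xyz":[49,209,0],"spin":-27,"gripper":50},{"xyz":[60,256,0],"spin":-30,"gripper":50},{"xyz":[71,303,0],"spin":-30,"gripper":50},{"xyz":[82,350,0],"spin":-30,"gripper":50},{"xyz":[93,397,0],"spin":-30,"gripper":50},{"xyz":[104,444,0],"spin":-30,"gripper":50},{"xyz":[115,490,0],"spin":-30,"gripper":50},{"xyz":[126,535,0],"spin":-30,"gripper":50}]'
```

```text
clock: 1.35
tcp_pos: [421.8, -69.7, 231.4]
eef_rot: [[0.998, -0.07, 0.001], [-0.07, -0.998, -0.0], [0.001, 0.0, -1.0]]
ft_force: [1.5, -1.5, -0.3]
opening: 50.2
grasp_force: 0.0
```

```bash
python3 -m jog '[{"xyz":[10,40,-20],"spin":0,"gripper":50},{"xyz":[19,72,-60],"spin":0,"gripper":50},{"xyz":[19,77,-90],"spin":0,"gripper":50},{"xyz":[19,77,-90],"spin":0,"gripper":50},{"xyz":[19,77,-90],"spin":0,"gripper":50}]'
python3 - <<'E'
from h import *
s=state();print(s['clock'],s['tcp_pos'],s['eef_rot'][:,1],s['opening'],s['ft_force'])
c=camera_model('wrist');im=grab_frame('wrist');cv2.imwrite('pics/w2.png',im)
print(proj('wrist',(540.5,.4,60),c),proj('wrist',(418.9,8.8,45),c)); np.savez('w2.npz',**c)
E
```

```text
clock: 1.85
tcp_pos: [440.9, 5.1, 142.1]
eef_rot: [[0.998, -0.07, -0.0], [-0.07, -0.998, -0.0], [-0.0, 0.0, -1.0]]
ft_force: [0.3, -0.0, 1.0]
opening: 50.0
grasp_force: 0.0
1.85 [440.89363357   5.05811239 142.11830702] [-6.95338205e-02 -9.97579587e-01  1.22013397e-04] 49.96260658947419 [ 0.30493129 -0.020747    1.02224017]
[280.61708641  75.15390309] [281.05236848 233.46625827]
```

View pics/w2.png

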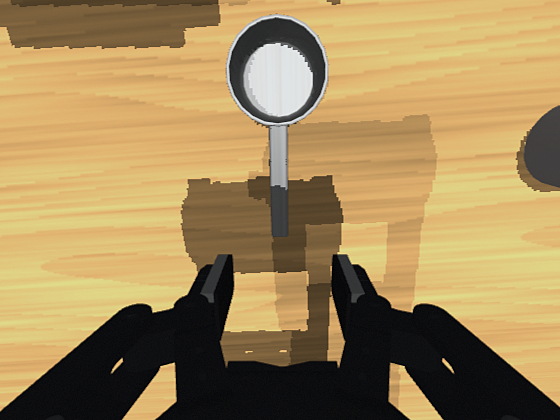

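The wrist view agrees with the estimates. The cup rim centre is at (277,72) against (281,75) predicted, and the handle end is at (280,236) against (281,233). I'll shift +3 mm in y, descend and grip.

```bash
python3 -m jog '[{"xyz":[0,3,-35],"spin":0.7,"gripper":50},{"xyz":[0,3,-75],"spin":0.7,"gripper":50},{"xyz":[0,3,-105],"spin":0.7,"gripper":50},{"xyz":[0,3,-116],"spin":0.7,"gripper":50},{"xyz":[0,3,-116],"spin":0.7,"gripper":50},{"xyz":[0,3,-116],"spin":0.7,"gripper":0},{"xyz":[0,3,-116],"spin":0.7,"gripper":0},{"xyz":[0,3,-116],"spin":0.7,"gripper":0},{"xyz":[0,3,-116],"spin":0.7,"gripper":0},{"xyz":[0,3,-116],"spin":0.7,"gripper":0},{"xyz":[0,3,-116],"spin":0.7,"gripper":0},{"xyz":[0,3,-116],"spin":0.7,"gripper":0}]'
python3 - <<'E'
from h import *
s=state();print(s['tcp_pos'],s['ft_force'],s['opening'])
im=grab_frame('top');cv2.imwrite('pics/t2.png',im)
E
```

```text
clock: 3.1
tcp_pos: [441.1, 8.3, 25.7]
eef_rot: [[0.998, -0.057, 0.0], [-0.057, -0.998, -0.0], [0.001, 0.0, -1.0]]
ft_force: [-2.1, -0.5, 5.8]
opening: 12.5
grasp_force: 59.5
[441.08028207   8.30337731  25.74308981] [-2.10753388 -0.47480625  5.7759931 ] 12.479260025280212
```

```bash
python3 -m jog '[{"xyz":[0,6,0],"spin":0,"gripper":0},{"xyz":[0,20,0],"spin":0,"gripper":0},{"xyz":[0,40,0],"spin":0,"gripper":0},{"xyz":[0,62,0],"spin":0,"gripper":0},{"xyz":[0,85,0],"spin":0,"gripper":0},{"xyz":[4,105,0],"spin":0,"gripper":0},{"xyz":[14,120,0],"spin":0,"gripper":0},{"xyz":[28,129,0],"spin":0,"gripper":0},{"xyz":[44,130,0],"spin":0,"gripper":0},{"xyz":[58,130,0],"spin":0,"gripper":0},{"xyz":[65,130,0],"spin":0,"gripper":0},{"xyz":[68,130,0],"spin":0,"gripper":0}]'
python3 - <<'E'
from h import *
s=state();print(s['tcp_pos'],s['ft_force'],s['opening'])
im=grab_frame('top')
im2=grab_frame('scene');
a=np.zeros((600,800,3),np.uint8)
crop(im,185,150,150,140,2.6,'pics/a.png',2);A=cv2.imread('pics/a.png');crop(im2,260,180,120,120,3.4,'pics/b.png',2.2);B=cv2.imread('pics/b.png')
a=a[:420];a[:A.shape[0],:A.shape[1]]=A[:420];B=B[:420,:800-A.shape[1]];a[:B.shape[0],A.shape[1]:A.shape[1]+B.shape[1]]=B;cv2.imwrite('pics/c3.png',a)
E
```

```text
clock: 4.35
tcp_pos: [509.3, 138.7, 25.5]
eef_rot: [[0.998, -0.057, -0.001], [-0.057, -0.998, 0.0], [-0.001, -0.0, -1.0]]
ft_force: [-6.7, 0.2, 8.3]
opening: 12.6
grasp_force: 59.8
[509.27331218 138.72082088  25.54995835] [-6.66547868  0.19134921  8.28262182] 12.631570249588448
```

View pics/c3.png

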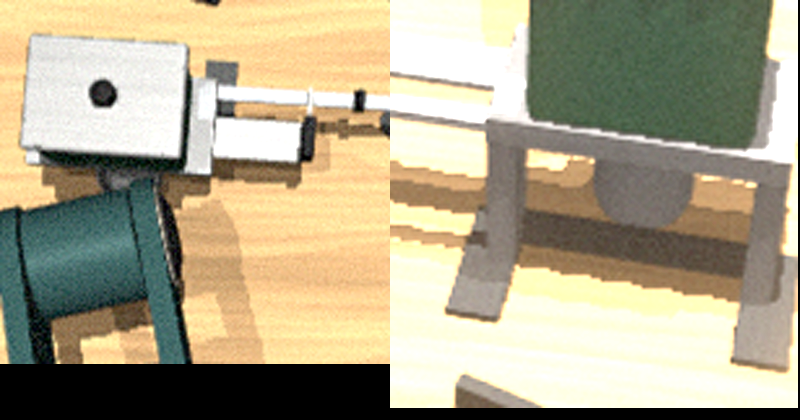

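The right crop shows the cup body between the posts, at about px 595–690, centred in front of the bar. I'll check that by projection and ease off the downward load before creeping in.

```bash
python3 -m jog '[{"xyz":[3,-0.5,1],"spin":0,"gripper":0},{"xyz":[6,-0.5,1],"spin":0,"gripper":0},{"xyz":[9,-0.5,1],"spin":0,"gripper":0},{"xyz":[11,-0.5,1],"spin":0,"gripper":0},{"xyz":[12,-0.5,1],"spin":0,"gripper":0},{"xyz":[13,-0.5,1],"spin":0,"gripper":0}]'
python3 - <<'E'
from h import *
p=lambda y,z:proj('scene',(609.7,y,z))
print('pred cup edges',p(98,20),p(168,20),'meas 320.3 348.2'); 
print('posts inner', [proj('scene',(653+45-y*.0-0+.058*y,130.5+y-2.6,0)) for y in(-75,75)])
print(state()['ft_force'],state()['tcp_pos'])
E
```

```text
clock: 5.05
tcp_pos: [521.7, 138.1, 26.3]
eef_rot: [[0.998, -0.057, -0.001], [-0.057, -0.998, 0.0], [-0.001, -0.0, -1.0]]
ft_force: [-4.8, -0.0, 6.0]
opening: 12.6
grasp_force: 59.4
pred cup edges [319.51665627 229.49650457] [349.04108413 232.69078332] meas 320.3 348.2
posts inner [array([295.59916235, 258.17908914]), array([361.6268583 , 268.75373865])]
[-4.77567322 -0.02981718  5.98779564] [521.66831388 138.10151154  26.34106847]
```

```bash
for i in 1 2 3; do python3 -m jog '[{"xyz":[0.7,0,0.2],"spin":0,"gripper":0},{"xyz":[1.4,0,0.2],"spin":0,"gripper":0},{"xyz":[2,0,0.2],"spin":0,"gripper":0},{"xyz":[2,0,0.2],"spin":0,"gripper":0}]' | egrep 'tcp|ft_'; done
```

```text
tcp_pos: [523.9, 137.9, 26.5]
ft_force: [-3.6, 0.3, 4.2]
tcp_pos: [526.0, 137.8, 26.7]
ft_force: [-2.0, 0.4, 3.2]
tcp_pos: [526.3, 137.9, 26.6]
ft_force: [-19.8, 0.3, 13.6]
```

Contact felt at the expected depth, but a bit too hard. I'll ease to a light press, then release and rise.

```bash
python3 -m jog '[{"xyz":[-0.7,0,0],"spin":0,"gripper":0},{"xyz":[-1.1,0,0],"spin":0,"gripper":0},{"xyz":[-1.1,0,0],"spin":0,"gripper":0}]'| egrep 'tcp|ft_'
```

```text
tcp_pos: [526.3, 137.8, 26.7]
ft_force: [-8.4, 0.2, 6.0]
```

```bash
python3 -m jog '[{"xyz":[0,0,0],"spin":0,"gripper":50},{"xyz":[0,0,0],"spin":0,"gripper":50},{"xyz":[0,0,0],"spin":0,"gripper":50},{"xyz":[0,0,0],"spin":0,"gripper":50},{"xyz":[0,0,0],"spin":0,"gripper":50},{"xyz":[0,0,0],"spin":0,"gripper":50},{"xyz":[0,0,15],"spin":0,"gripper":50},{"xyz":[-5,0,45],"spin":0,"gripper":50},{"xyz":[-15,0,90],"spin":0,"gripper":50},{"xyz":[-20,-25,125],"spin":0,"gripper":50},{"xyz":[-20,-25,125],"spin":0,"gripper":50}]'| egrep 'clock|tcp|ft_|open'
python3 - <<'E'
from h import *
c=camera_model('wrist');im=grab_frame('wrist')
cv2.imwrite('pics/w4.png',im);np.savez('w4.npz',**c)
print(proj('wrist',(626.7,132,60),c),proj('wrist',(502,139.5,45),c),proj('wrist',(653-50+.058*-75,130-72,135),c))
E
```

```text
clock: 7.65
tcp_pos: [508.2, 111.7, 158.7]
ft_force: [0.1, 0.5, -0.3]
opening: 50.2
[246.10715916  52.66298835] [252.76182319 212.16651953] [380.70279318  76.98574155]
```

View pics/w4.png

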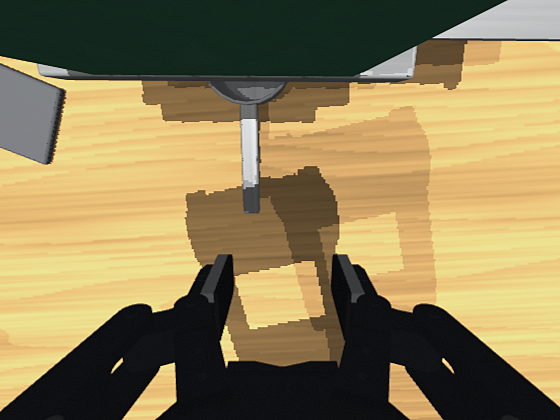

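```bash
python3 - <<'E'
from h import *
c=dict(np.load('w4.npz'))
for z,l,r in((113,(40,79),(412,81)),(135,(38,75),(414,77))):
    a,b=onz('wrist',l,z,c),onz('wrist',r,z,c);print(z,a,b,np.linalg.norm(a-b),(a+b)/2)
print('handle end',onz('wrist',(251,212),45,c))
E
python3 -m jog '[{"xyz":[-5,-15,20],"spin":0.5,"gripper":50},{"xyz":[0,-50,45],"spin":0.5,"gripper":50},{"xyz":[5,-90,65],"spin":0.5,"gripper":50},{"xyz":[20,-130,80],"spin":0.5,"gripper":50},{"xyz":[40,-160,80],"spin":0.5,"gripper":50},{"xyz":[65,-170,80],"spin":0.5,"gripper":50},{"xyz":[80,-170,80],"spin":0.5,"gripper":50},{"xyz":[90,-170,80],"spin":0.5,"gripper":50},{"xyz":[90,-170,80],"spin":0.5,"gripper":50}]'| egrep 'clock|tcp|ft_|open|eef'
python3 - <<'E'
from h import *
c=camera_model('wrist');im=grab_frame('wrist')
cv2.imwrite('pics/w5.png',im);np.savez('w5.npz',**c)
print(proj('wrist',(634.5,-58,180),c),proj('wrist',(682,-60.5,151),c),proj('wrist',(670.5,-110,147),c))
E
```

```text
113 [610.8668902 245.8766072 113.       ] [597.2968705   33.39336108 113.        ] 212.91612272777127 [604.08188035 139.63498414 113.        ]
135 [609.7241545  230.37734779 135.        ] [597.65678238  41.2408672  135.        ] 189.52105359661485 [603.69046844 135.80910749 135.        ]
handle end [502.24497939 141.03920289  45.        ]
clock: 8.6
tcp_pos: [597.3, -56.8, 231.1]
eef_rot: [[0.999, -0.048, -0.001], [-0.048, -0.999, 0.0], [-0.001, -0.0, -1.0]]
ft_force: [-1.8, 0.2, 0.4]
opening: 49.8
[283.22149315 175.34184413] [283.38536654  98.27935308] [354.10823836 112.07242805]
```

View pics/w5.png

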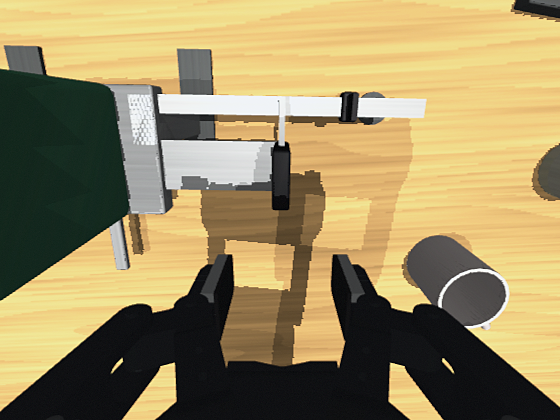

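The tab top is at about (281,176), pointer tip (283,98) and clip (349,107). The tab and pointer are where predicted, so I'll descend on the tab and grip it.

```bash
python3 -m jog '[{"xyz":[15,0,0],"spin":-0.8,"gripper":50},{"xyz":[30,0,0],"spin":-0.8,"gripper":50},{"xyz":[37,0,-15],"spin":-0.8,"gripper":50},{"xyz":[37,0,-45],"spin":-0.8,"gripper":50},{"xyz":[37,0,-75],"spin":-0.8,"gripper":50},{"xyz":[37,0,-93],"spin":-0.8,"gripper":50},{"xyz":[37,0,-93],"spin":-0.8,"gripper":0},{"xyz":[37,0,-93],"spin":-0.8,"gripper":0},{"xyz":[37,0,-93],"spin":-0.8,"gripper":0},{"xyz":[37,0,-93],"spin":-0.8,"gripper":0},{"xyz":[37,0,-93],"spin":-0.8,"gripper":0},{"xyz":[37,0,-93],"spin":-0.8,"gripper":0}]'| egrep 'clock|tcp|ft_|open|eef|grasp'
```

```text
clock: 9.85
tcp_pos: [634.2, -57.7, 140.7]
eef_rot: [[0.998, -0.063, 0.002], [-0.063, -0.998, -0.001], [0.002, 0.001, -1.0]]
ft_force: [-3.1, -4.6, 5.6]
opening: 11.5
grasp_force: 59.9
```

```bash
python3 -m jog '[{"xyz":[-0.2,-3,0],"spin":0,"gripper":0},{"xyz":[-0.5,-9,0],"spin":0,"gripper":0},{"xyz":[-1,-17,0],"spin":0,"gripper":0},{"xyz":[-1.5,-25,0],"spin":0,"gripper":0},{"xyz":[-2,-32,0],"spin":0,"gripper":0},{"xyz":[-2.4,-38,0],"spin":0,"gripper":0},{"xyz":[-2.5,-40,0],"spin":0,"gripper":0},{"xyz":[-2.5,-40,0],"spin":0,"gripper":0},{"xyz":[-2.5,-40,0],"spin":0,"gripper":0}]'| egrep 'clock|tcp|ft_|open|grasp'
python3 - <<'E'
from h import *
w=grab_frame('wrist');t=grab_frame('top');s=grab_frame('scene')
for n,i in(('w6',w),('t6',t),('s6',s)): cv2.imwrite(f'pics/{n}.png',i)
np.savez('w6.npz',**camera_model('wrist'))
def k(i,x,y,ww,h,f): return cv2.resize(np.clip(i[y:y+h,x:x+ww]*2.,0,255).astype(np.uint8),None,fx=f,fy=f,interpolation=cv2.INTER_CUBIC)
A=k(w,200,20,200,140,2);
u,v=proj('top',(670,-105,147)).astype(int);B=k(t,u-40,v-28,80,56,5);print('top origin',u-40,v-28)
u,v=proj('scene',(670,-105,147)).astype(int);C=k(s,u-40,v-28,80,56,5);print('scene origin',u-40,v-28)
o=np.zeros((560,800,3),np.uint8);o[:280,:400]=A;o[:280,400:]=B;o[280:,:400]=C;cv2.imwrite('pics/c6.png',o)
E
```

```text
clock: 10.75
tcp_pos: [631.7, -96.5, 140.6]
ft_force: [-4.1, 6.6, 6.8]
opening: 11.1
grasp_force: 60.2
top origin 280 160
scene origin 186 166
```

View pics/c6.png

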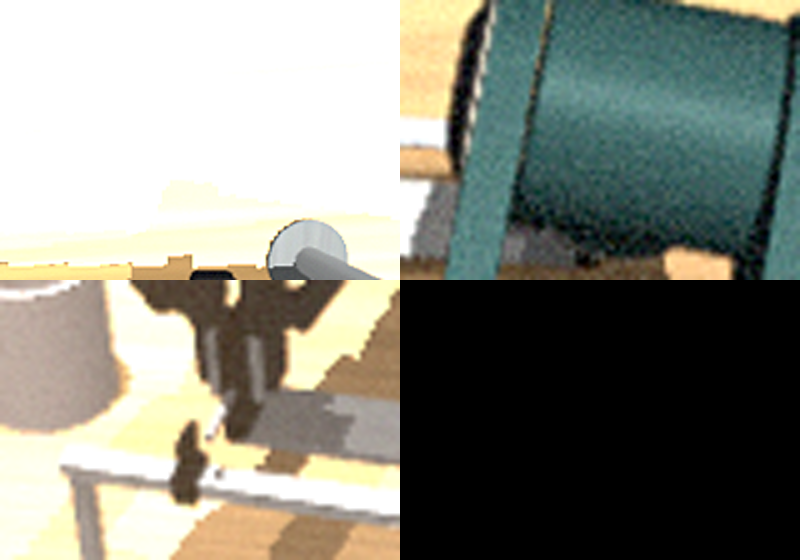

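The wrist crop shows the clip near px (306,160). The scene crop shows the fin top at (224,195) and the pointer tip at (227,197), a few mm short. The arm hides the top view. I've used all my picture views, so the fine reading is numeric, from the wrist image.

```bash
python3 - <<'E'
from h import *
np.set_printoptions(linewidth=250)
c=dict(np.load('w6.npz'));g=cv2.imread('pics/w6.png').mean(2).astype(int)
print(c['camera_matrix'][0,0],'cam pos',-c['R'].T@c['t'])
for n,P in(('fin',(670.5,-109.5,147)),('ptr',(680,-100,151)),('root',(655,-98,151))): print(n,proj('wrist',P,c))
for y in range(148,214,3): print(y,g[y,266:330:1])
E
```

```text
306.76001948326126 cam pos [709.11412821 -99.97799186 283.76099481]
fin [308.1111385 195.9893253]
ptr [286.50522003 178.99113833]
root [285.3628389  231.79526585]
148 [180 180 180 181 180 180 180 180 180 180 181 180 181 180 180 181 186 154  86  95  94  94  94  94  98  85  68  73  72  62 142 192 183 183 181 182 180 181 181 182 181 181 181 181 180 180 181 181 181 182 181 180 181 181 181 181 182 181 181 181 181 181
 180 179]
151 [147 192 187 186 186 186 187 187 187 186 186 186 186 186 188 192 201 167  71  78  81  80  82  82  82  81  82  82  80  70 146 194 187 188 187 187 187 188 187 188 188 188 187 188 188 189 190 193 198 201 200 200 201 200 200 200 200 200 201 200 199 197
 193 188]
154 [ 75  75  76  75  73  74  74  74  74  73  74  74  74  74  75  77  78  80  82  80  81  81  79  80  82  80  81  80  80  76  92 109  96  77  80  81  81  81  82  81  80  81  81  80  81  81  80  81  81  80  78  78  77  77  78  78  76  76  77  76  74  73
  85  99]
157 [74 75 77 77 78 77 78 77 78 78 77 78 76 77 78 76 75 76 76 76 76 77 77 77 76 75 76 78 76 50  1  7 11 12 11 12  9 13 11 13 11  8 15 11 13 10 13 12
[... 3953 characters left out ...]
 132  65  74  75  76  77  76  77  75  76  75  75  75  76  76  76  78  60  28  44  42  43  41  42  42  39  59  76  74  73  72  73  74  74  74  75  75  75  74  75  75
  75  76]
208 [ 74  74  75  76  75  74  76  75  76  74  71  79 155 197 190 189 188 188 189 192 185 133  66  76  78  78  79  79  78  79  79  80  79  80  79  80  79  80  81  81  80  81  81  81  82  81  81  80  82  80  80  81  79  80  78  80  80  81  79  80  81  81
  79  81]
211 [ 83  83  83  83  83  84  83  83  84  82  79  87 155 195 189 187 188 187 187 191 183 134  71  80  82  83  81  82  82  81  81  82  81  81  80  81  80  80  80  79  80  79  80  78  78  79  79  80  79  79  78  79  79  78  78  78  78  78  79  77  78  78
  77  76]
```

```bash
python3 - <<'E'
from h import *
c=dict(np.load('w6.npz'));y=np.radians(-3.5);ya=np.array([-np.sin(y),np.cos(y)])
f=onz('wrist',(308.8,203),147,c);f2=onz('wrist',(309.5,172),147,c);p=onz('wrist',(282.3,203),151,c);print(f,f2,p,(f-p)[:2]@ya)
im=cv2.imread('pics/s6.png');
a=onz('scene',(227.4,197.4),151);b=onz('scene',(224,194.8),147);print(a,b,(b-a)[:2]@ya)
E
```

```text
[ 667.09577692 -109.69409497  147.        ] [ 681.68075596 -110.54315084  147.        ] [669.07610991 -97.45482201 151.        ] -12.337340689314582
[684.75216638 -98.08950238 151.        ] [ 672.15701329 -109.33111059  147.        ] -11.98955604043858
```

Both views agree that about 12 mm remain.

```bash
python3 -m jog '[{"xyz":[-0.2,-4,0],"spin":0,"gripper":0},{"xyz":[-0.5,-9,0],"spin":0,"gripper":0},{"xyz":[-0.8,-12.3,0],"spin":0,"gripper":0},{"xyz":[-0.8,-12.3,0],"spin":0,"gripper":0},{"xyz":[-0.8,-12.3,0],"spin":0,"gripper":0},{"xyz":[-0.8,-12.3,0],"spin":0,"gripper":0}]'| egrep 'clock|tcp|ft_|open|grasp'
python3 - <<'E'
from h import *
np.set_printoptions(linewidth=250)
c=camera_model('wrist');w=grab_frame('wrist');cv2.imwrite('pics/w7.png',w);np.savez('w7.npz',**c);g=w.mean(2).astype(int)
for y in list(range(170,186,2))+list(range(188,215,4)): print(y,g[y,260:315])
E
```

```text
clock: 11.5
tcp_pos: [630.9, -108.6, 140.6]
ft_force: [-4.3, 7.7, 6.7]
opening: 11.4
grasp_force: 60.2
170 [220 219 219 220 219 220 220 220 220 222 234 187   0  24  38  48  36   9  23  45  54  53  53  53  52  52  52  51  53  52  55  51  35  11  72 187 234 224 221 221 221 221 221 221 221 220 220 220 221 220 220 220 220 219 220]
172 [222 222 221 221 222 221 222 222 221 224 236 189   0  24  39  47  36   8  21  42  52  50  50  50  50  50  51  50  52  52  53  49  34  11  76 188 235 225 223 224 223 224 223 223 223 224 223 223 223 222 222 223 223 223 222]
174 [216 215 217 217 216 217 217 217 216 219 231 183   0  22  38  47  35   6  20  41  52  48  50  49  49  50  49  49  50  51  50  48  32   8  72 183 231 222 220 220 220 220 220 219 220 219 220 219 220 219 219 219 218 219 219]
176 [216 215 215 216 216 216 216 216 217 219 232 183   0  24  38  45  36  13  32  38  36  35  35  35  35  38  43  50  49  49  52  46  30   9  73 184 232 221 219 219 218 219 219 218 219 219 219 218 219 219 219 218 218 218 218]
178 [217 217 217 217 217 218 218 218 218 220 232 185   0  23  38  44  31  31 102 134 127 126 
[... 1692 characters left out ...]
8  79  82  81  81  83]
204 [ 79  78  78  79  78  79  78  79  78  79  79  78  78  79  79  76  73  82 155 196 188 187 188 187 189 192 177 119  66  73  75  76  75  75  75  75  74  76  73  74  75  75  75  74  75  74  74  74  73  73  74  73  74  73  73]
208 [ 74  74  74  74  74  74  75  75  77  75  77  76  76  76  77  75  72  82 153 195 187 186 186 187 187 190 183 133  67  77  79  80  78  79  79  79  79  79  79  80  79  81  80  78  79  80  79  78  77  78  79  79  80  79  79]
212 [ 78  80  81  81  81  82  81  81  81  81  81  80  80  80  80  80  75  83 153 193 186 185 185 185 185 189 182 132  67  76  79  77  79  78  77  79  78  77  77  78  77  77  78  77  76  77  78  76  77  75  76  76  77  77  76]
```

The pointer centre is at column ≈282.7 and the fin centre at ≈282.9, which puts them level within about 0.3 mm. The spring pull of 7.7 N fits this travel.

```bash
python3 -c "
from rig import *
print(job_done())"
```

```text
the job is handed in; nothing more can be done
None
```

I pushed the cup in, centred, until it pressed on the stop bar at about 8 N, then let it go. I then pulled the shutter out until its pointer was level with the marker (within about 0.3 mm by the wrist camera) and handed the job in at about 11.6 s with the gripper still holding it.

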